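# Free the jammed thinner tin and set it on the mixing scale

### The job

One of the two thinner tins has been put into its rack with one end up on the heel rail and is wedged askew under the rack's folded-in flange. Take it by its carrying handle, turn it level inside the rack so that its corners come free, and only then lift it out; set it down gently, upright, in the middle of the mixing scale's pan and let go. Leave the other tin standing where it is.

Things in the scene. Friction and masses are not known exactly. Their poses are not given: they have to be found in the camera images.
- tin_center (a point): Centre of the wedged tin, half-way up its can: white and grey steel, 100 (x) x 60 (y) x 100 mm (z), 0.5 kg. Black handle bar on top, 40 (along x) x 12 (y) x 16 mm, bar centre 74 mm above this point along z; a 20 mm cap at x +36, y +16, 12 mm high. At the start it leans 25 degrees: +x end up on the heel rail of its rack, -x end on the rack floor, top edge at the -x end under the flange.
- rack: Fixed rack of the wedged tin, origin at centre of underside. Inside 138 (x) x 84 mm (y), floor z 4, sheet 4 mm; end walls 124 (-x) and 90 high (+x), sides (y) 44. Heel rail x +55..+69, top z 41. Flange folded in at the -x end, x -69..-56, z 120..124. Opening x -56..+69: the leaning tin (133 long in x) catches the flange; within 15 degrees of level, centre near x +7, it passes.
- pan (a point): Centre of the top face of the scale's steel pan, 150 (x) x 160 mm (y), 56 mm above the bench, z up. The scale is fixed and rigid: a grey box 180 x 170 mm with a dark display strip along its +x side.
- other_tin_center (a point): Centre of the other tin, identical to the wedged one, standing flat on the floor of a second, identical rack. Leave it alone.
Mind the look-alikes: they are no part of the job. What is shaped like the part that bears tin_center but blue or purple is not meant.

How it is judged (in metres and radians):
On the way:
1. the wedged tin is turned level (within 12 degrees) while it is still inside its rack, its underside below the rack's top edge (angle between tin_center's own z axis and vertical below 0.21 rad and horizontal distance between tin_center and rack below 0.045 m and z of tin_center in the frame of rack below 0.172 m), for 0.1 s.
At the end, for the whole second after the job is handed in: The tin that was wedged stands upright (within 6 degrees) and still on the scale's pan, its centre within 40 mm of the pan's centre; any heading. The other tin is within 30 mm of where it stood (horizontal distance between tin_center and pan below 0.04 m and z of tin_center in the frame of pan between 0.044 and 0.056 m and angle between tin_center's own z axis and vertical below 0.1 rad and linear speed of tin below 0.02 m/s and distance of other_tin_center from where it was at the start of the episode below 0.03 m); the robot touches nothing.
It fails at once if the other tin is pushed or lifted more than 30 mm from its place (distance of other_tin_center from where it was at the start of the episode above 0.03 m).
It fails at once if the tin is dropped or slammed on the scale (faster than 0.6 m/s within 30 mm above the pan) (horizontal distance between tin_center and pan below 0.08 m and z of tin_center in the frame of pan below 0.08 m and linear speed of tin above 0.6 m/s).
It also fails if it takes over 43 s, if anything falls off the work surface, if the arm or the gripper's body presses on something with over 40 N, if the wrist force passes 120 N, or if a joint passes its speed limit or range.

### The arm

A 6-joint arm with a two-finger parallel gripper is mounted at the origin on the work surface. World frame = base frame: x ahead of the robot, y to its left, z up, the work surface at z = 0. Lengths are in mm, angles in degrees, forces in N, time in s.
With the tool pointing down it reaches from about 325 to 775 mm from the base axis. Payload 5.5 kg.
Tool frame: the origin (TCP) lies between the finger pads; the fingertips stand 8 mm ahead of it and the grasp point (between the pads) lies 11 mm behind it; z points along the fingers, y is the direction in which the jaws open and shut (so a half turn about z gives the same grasp; the last joint's range is limited). The gripper opens to 88 mm and grips with 3 to 60 N. Pads are 20 mm wide; open, the fingers measure 115 mm over their backs; the gripper's body (75 mm by 178 mm) begins 61 mm behind the grasp point.
Start: joints at [61.553, 5.22, 70.514, -0, 104.267, -3.249], TCP at [255.461, 542.914, 230.631] pointing down, gripper open.
Joint ranges: [-164.24, 164.24], [-49.07, 125.15], [9.68, 141.18], [-86.29, 266.29], [3.28, 154.24], [-151.56, 151.56]. Speed limits (degrees/s): [147.25, 147.25, 172.46, 180, 180, 180].

### API

Orientations are given as [roll, pitch, yaw] about the fixed x, y, z axes, in that order (R = Rz(yaw) Ry(pitch) Rx(roll)).
In Python, from cell import * gives the robot as it stands.
- The arm moves only by the tool carry_out, never from a script. Its argument "series" is a list of rows, each a list of 3 entries, a list of its own where there are three numbers: the opening, from -1 (shut) to 1 (fully open), so that 0 is half open, then the shift along the world's x, y, z in mm, then the turn, a rotation vector about the world's x, y, z in degrees. In form: [[gripper, [dx, dy, dz], [ax, ay, az]], ...]. A call has 1 to 20 rows; each row is the pose to reach, as a shift and turn from the pose commanded when the call began; what a row does not reach only later rows make up. A row lasts 1/8 s, in which the tool goes at most 62.5 mm and 10.7 degrees, less where a joint would pass 70% of its speed; a pose out of reach is approached as far as the arm can. A call with a gripper value outside its range is refused whole. The fingers move at their own pace and stop on an object; "newtons" is the grip in N (left out, the last holds). Time passes only in rows, so rows that repeat a pose let the fingers close. It gives the time, the measured TCP pose, the force and the opening at its end, in the units of the state.
- get_obs(): the state, without advancing time (a new reading comes with each control period).
- camera(name): name is "side" or "top" or "wrist"; returns a dict with "image" (400x640x3 uint8, blue, green, red), "fov_y" (degrees; the focal length in pixels is half the picture's height over the tangent of half this angle, whatever the lens; pixels are square), "cx", "cy" (the principal point, pixels), "xyz" and "attitude" of the camera in the world. Camera axes: x right, y up, looking along -z (the intrinsics and any distortion apply to the point x, -y, -z); pixel columns grow to the right and rows downward; lengths in mm; the calibration is good to about 2 mm. A picture is of the moment at which its call begins. There is no depth.
- job_done(): hands the job in, once; it reports no verdict.
The state is a dict: "t": time; "joints": joint angles; "qvel": joint speeds; "effort": joint torques, N m; "tool_pos": TCP position; "ee_rot": TCP orientation; "ft_force": force on the tool from outside, world axes, zero at the start; "torque": the same for the moment, N m; "opening": opening from 0.0 (shut) to 1.0 (fully open).
Only numpy, scipy, OpenCV 4.12 (cv2) and the standard library are available. Lean on these libraries where they do the work, as an engineer would, in place of code of your own. Each camera call takes 0.05 s, during which the arm holds its last target. There are 200 camera calls.

## Working session

There is one attempt and no reset: what is moved stays moved. The work goes in short steps, Python scripts to look and compute and a tool call to move; the robot and the scene stay as the last step left them, time stands still between calls to the robot, and variables do not carry over. Pictures are saved under pics/ and viewed, about 8 in all and at most 12, crops included, and the job is handed in when it is done.

Besides the shell and the picture viewer there is one more tool, called after "Emit:" as a command line: name --argument value ..., lists and objects as JSON in quotes. carry_out: Moves the arm, as the interface text tells. Its arguments: {"type":"object","properties":{"series":{"type":"array"},"newtons":{"type":"number"}},"required":["series"]}

```bash
mkdir -p pics; python3 - <<'E'
from cell import *
import cv2,json
for n in ("side","top"):
    c=camera(n); cv2.imwrite(f"pics/{n}0.png",c["image"]); print(n,{k:v for k,v in c.items() if k!="image"})
print(get_obs())
E
ls
```

```text
side {'fov_y': 48.47138628464059, 'cx': 313.75865783667746, 'cy': 191.3444143509824, 'xyz': array([-117.59384563, -604.02761877,  782.70696986]), 'attitude': array([ 51.93327509,   0.71142361, -48.94329437])}
top {'fov_y': 51.38646314818638, 'cx': 315.5743616201063, 'cy': 196.7045906722572, 'xyz': array([480.92560144,  -2.79713768, 902.155656  ]), 'attitude': array([  4.92369869,   0.42403598, -90.20841432])}
{'t': 0.1, 'joints': array([ 6.15525780e+01,  5.25759573e+00,  7.05737537e+01, -5.88211397e-04,
        1.04267652e+02, -3.24865091e+00]), 'qvel': array([ 0.0500749 , -0.17469593, -0.14736195, -0.0027703 ,  0.11541183,
       -0.11794907]), 'effort': array([ 1.74842626e-03, -4.47854161e+01, -4.07570422e+01,  6.98740943e-02,
        2.83905171e-02, -1.06709069e-04]), 'tool_pos': array([255.33933667, 542.67607977, 229.64456435]), 'ee_rot': array([-1.79901126e+02, -5.04092378e-03,  1.54801080e+02]), 'ft_force': array([ 0.73360499, -0.65261124,  0.89525714]), 'torque': array([ 0.01332041,  0.00122059, -0.02018477]), 'opening': 1.0015677279790203}
pics
```

View pics/side0.png

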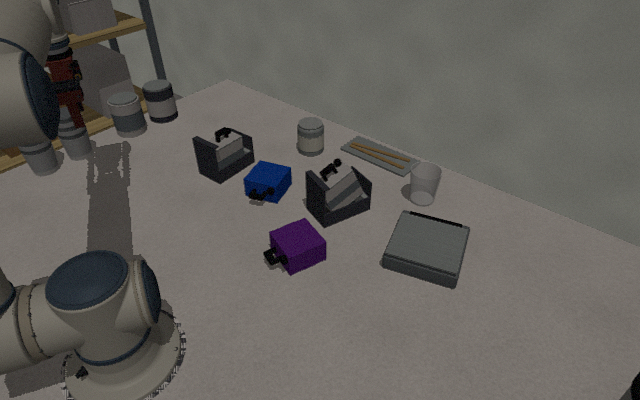

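View pics/top0.png

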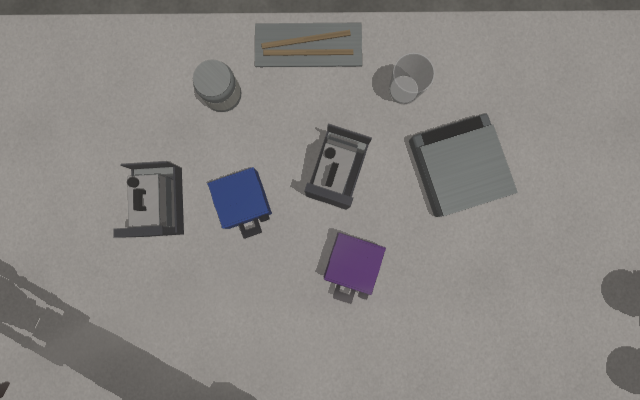

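Top view: the wedged tin's rack is around (338,165), its tall flanged end at the bottom (330,200). The cap is at (329,153), the handle at (331,174) and the pan near (465,168). The other tin's rack is at (150,200). Next I'll zoom in to pick points.

```bash
python3 - <<'E'
import cv2,numpy as np
def crop(n,x,y,w,h,s):
    c=cv2.imread(f"pics/{n}0.png")[y:y+h,x:x+w]; c=cv2.convertScaleAbs(c,alpha=1.6,beta=10)
    c=cv2.resize(c,None,fx=s,fy=s,interpolation=cv2.INTER_CUBIC)
    for i in range(0,w,10):
        cv2.line(c,(i*s,0),(i*s,6),(0,255,255),1)
        if i%20==0: cv2.putText(c,str(x+i),(i*s,16),0,.35,(0,255,255),1)
    for i in range(0,h,10):
        cv2.line(c,(0,i*s),(6,i*s),(0,255,255),1)
        if i%20==0: cv2.putText(c,str(y+i),(8,i*s+4),0,.35,(0,255,255),1)
    return c
a=crop("top",290,115,90,100,6); b=crop("side",300,150,80,80,7)
cv2.imwrite("pics/ta.png",a); cv2.imwrite("pics/sa.png",b)
E
```

```text
(no output)
```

View pics/ta.png

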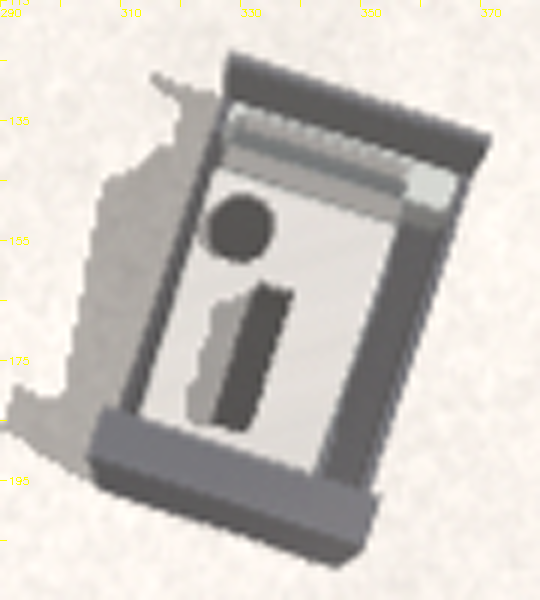

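View pics/sa.png

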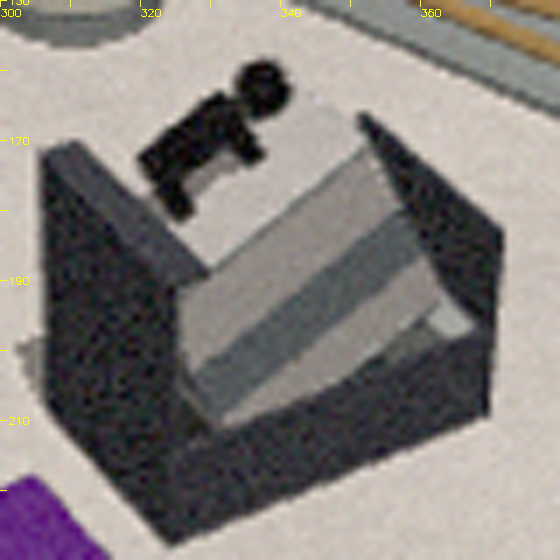

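```bash
cat > h.py <<'E'
import numpy as np
from scipy.spatial.transform import Rotation as R
S=dict(f=200/np.tan(np.radians(48.47138628464059/2)),c=(313.75866,191.34441),p=np.array([-117.594,-604.028,782.707]),a=[51.93327509,.71142361,-48.94329437])
T=dict(f=200/np.tan(np.radians(51.38646314818638/2)),c=(315.57436,196.70459),p=np.array([480.926,-2.797,902.156]),a=[4.92369869,.42403598,-90.20841432])
def ray(C,u,v):
    d=np.array([(u-C['c'][0])/C['f'],-(v-C['c'][1])/C['f'],-1]); d=R.from_euler('xyz',C['a'],degrees=True).apply(d); return d/np.linalg.norm(d)
def plane(C,uv,z):
    d=ray(C,*uv); return C['p']+d*(z-C['p'][2])/d[2]
def tri(us,ut):
    d1,d2=ray(S,*us),ray(T,*ut); s=np.linalg.lstsq(np.c_[d1,-d2],T['p']-S['p'],rcond=None)[0]
    a,b=S['p']+s[0]*d1,T['p']+s[1]*d2; return (a+b)/2,np.linalg.norm(a-b)
E
python3 - <<'E'
from h import *
import cv2
np.set_printoptions(precision=1,suppress=True)
# rack corners, (rack xyz) -> pixel
top=[((-73,46,124),(305.3,192)),((-73,-46,124),(350,206.5)),((-56,46,124),(307.5,183)),((-56,-46,124),(352.5,197)),((73,46,90),(328,123.8)),((73,-46,90),(371.5,138))]
side=[((-73,46,124),(306,171.5)),((-73,-46,124),(324.5,191.5)),((-56,46,124),(310.5,170.2)),((-56,-46,124),(329.5,189)),((73,46,90),(351.5,166)),((73,-46,90),(371.5,183)),((73,-46,0),(370,209)),((-73,-46,0),(324,228)),((-73,46,0),(306.5,208))]
for nm,C,L in(("top",T,top),("side",S,side)):
    P=np.array([l[0] for l in L],float); W=np.array([plane(C,l[1],l[0][2]) for l in L])
    a=P[:,:2]-P[:,:2].mean(0); b=W[:,:2]-W[:,:2].mean(0)
    th=np.arctan2((a[:,0]*b[:,1]-a[:,1]*b[:,0]).sum(),(a*b).sum())
    M=np.array([[np.cos(th),-np.sin(th)],[np.sin(th),np.cos(th)]])
    o=W[:,:2].mean(0)-M@P[:,:2].mean(0); print(nm,np.degrees(th),o); print((W[:,:2]-P[:,:2]@M.T-o).T)
print("bar",tri((327.5,169.5),(331.2,174.7))); print("cap",tri((336.5,162.5),(328.5,153)))
# pan top face
im=cv2.imread("pics/top0.png"); 
for nm,C,q in(("t",T,[(412,154),(492,124),(516,190),(442,215)]),):
    print([plane(C,u,56)[:2] for u in q])
print(plane(T,(465,169),56),plane(S,(427,240),56))
def crop(n,x,y,w,h,s):
    c=cv2.imread(f"pics/{n}0.png")[y:y+h,x:x+w]; c=cv2.convertScaleAbs(c,alpha=1.8,beta=0)
    c=cv2.resize(c,None,fx=s,fy=s,interpolation=cv2.INTER_CUBIC)
    for i in range(0,w,20): cv2.putText(c,str(x+i),(i*s,10),0,.35,(0,0,255),1)
    for i in range(0,h,20): cv2.putText(c,str(y+i),(0,i*s+4),0,.35,(0,0,255),1)
    return c
a=crop("top",400,108,124,120,3);b=crop("side",378,200,100,120,4)
b=cv2.resize(b,(300,360)); cv2.imwrite("pics/pan.png",np.hstack([a,b]))
E
```

```text
top -18.298760311324862 [612.9 -42.4]
[[-1.1  0.1 -0.2  1.8 -0.2 -0.5]
 [-2.2  1.4 -1.   1.9 -0.7  0.6]]
side -18.384591263647508 [612.8 -42. ]
[[ 2.4 -1.6 -2.1 -2.4 -2.2 -1.2  1.9  1.9  3.3]
 [-1.  -2.9 -0.6 -0.4 -0.2  1.1  0.8  1.3  1.9]]
bar (array([587.1, -26.1, 138.5]), np.float64(1.1358556085214038))
cap (array([628.5, -21.5, 136.1]), np.float64(0.6769508682190623))
[array([ 641.2, -195.5]), array([ 703.2, -362.2]), array([ 565.8, -405.5]), array([ 515.5, -253.4])]
[ 609.5 -303.2   56. ] [ 607.6 -308.4   56. ]
```

View pics/pan.png

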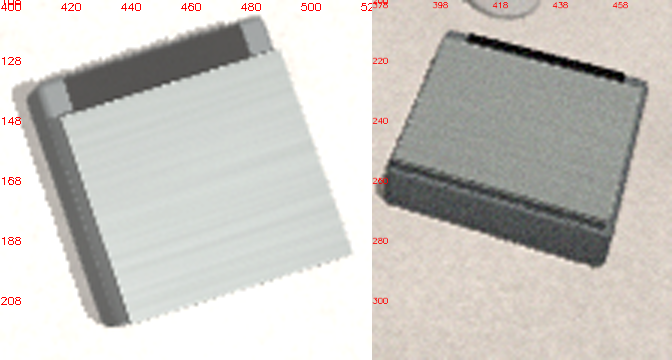

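```bash
python3 - <<'E'
from h import *
np.set_printoptions(precision=1,suppress=True)
th=-18.35; Rz=R.from_euler('z',th,degrees=True)
R0=R.from_euler('xyz',[-180,0,154.8],degrees=True)
tin=lambda t:Rz*R.from_euler('y',-t,degrees=True)
# tool: y along tin y, z = -tin z, x=-tin x
F=R.from_matrix(np.diag([-1,1,-1.]))
G=tin(25)*F
print("turn to grasp",((G)*R0.inv()).as_rotvec(degrees=True))
def tcp(c,z,t): return Rz.apply([c-64*np.sin(np.radians(t)),0,z+64*np.cos(np.radians(t))])
b=tcp(0,70.4,25)
for c,z,t in [(0,76,25),(0,82,25),(2,82,20),(4.5,82,16),(6.5,83,12),(7,88,8),(7,95,4),(7,102,0),(7,250,0)]:
    print(c,z,t,tcp(c,z,t)-b,(tin(t)*tin(25).inv()).as_rotvec(degrees=True))
g=np.array([590.5,-27.3,128.9]);tz=tin(25).apply([0,0,1])
print(g+80*tz-[255.46,542.91,230.63])
E
```

```text
turn to grasp [ -9.3 -23.2   6.7]
0 76 25 [0.  0.  5.6] [0. 0. 0.]
0 82 25 [ 0.   0.  11.6] [0. 0. 0.]
2 82 20 [ 6.8 -2.3 13.7] [1.6 4.7 0. ]
4.5 82 16 [13.2 -4.4 15.1] [2.8 8.5 0. ]
6.5 83 12 [19.2 -6.4 17.2] [ 4.1 12.3 -0. ]
7 88 8 [23.9 -7.9 23. ] [ 5.4 16.1  0. ]
7 95 4 [28.1 -9.3 30.4] [ 6.6 19.9  0. ]
7 102 0 [ 32.3 -10.7  37.6] [ 7.9 23.7  0. ]
7 250 0 [ 32.3 -10.7 185.6] [ 7.9 23.7  0. ]
[ 302.9 -559.6  -29.2]
```

Emit:
carry_out --series '[[0.2,[25,-45,10],[0,0,0]],[0.2,[50,-92,15],[0,0,0]],[0.2,[75,-140,15],[0,0,2]],[0.2,[100,-187,15],[0,0,4]],[0.2,[125,-235,15],[0,0,6]],[0.2,[150,-280,15],[-1,-3,6]],[0.2,[176,-327,15],[-2,-6,6.5]],[0.2,[203,-375,15],[-4,-10,6.7]],[0.2,[230,-423,10],[-6,-14,6.7]],[0.2,[255,-470,5],[-8,-18,6.7]],[0.2,[280,-515,-10],[-9.3,-23.2,6.7]],[0.2,[295,-545,-22],[-9.3,-23.2,6.7]],[0.2,[303,-560,-29],[-9.3,-23.2,6.7]],[0.2,[303,-560,-29],[-9.3,-23.2,6.7]],[0.2,[303,-560,-29],[-9.3,-23.2,6.7]],[0.2,[303,-560,-29],[-9.3,-23.2,6.7]]]' --newtons 45

```text
t: 2.1
tool_pos: [558.6, -16.0, 202.5]
ee_rot: [180.0, 25.0, 161.7]
ft_force: [0.2, 0.6, 0.4]
opening: 0.598
```

```bash
python3 - <<'E'
from cell import *
import cv2,numpy as np
c=camera("wrist"); d=camera("side")
cv2.imwrite("pics/w1.png",cv2.convertScaleAbs(np.hstack([c["image"][::1,::1][:, 120:520],cv2.resize(d["image"][100:250,250:400],(400,400))]),alpha=1.5)); print({k:v for k,v in c.items() if k!="image"}); o=get_obs(); print(o['t'],o['tool_pos'],o['ee_rot'],o['ft_force'],o['opening'])
E
```

```text
{'fov_y': 62.986584486207725, 'cx': 319.6867174943442, 'cy': 199.0923634046174, 'xyz': array([439.98355267,  24.23243051, 315.38155361]), 'attitude': array([-3.91889535e+01, -3.37713713e-02,  7.16393764e+01])}
2.2 [558.56042965 -16.17044751 202.29398672] [179.99854801  25.02548674 161.68220453] [ 0.31072038 -0.16271853  0.50152014] 0.6010457862737044
```

View pics/w1.png

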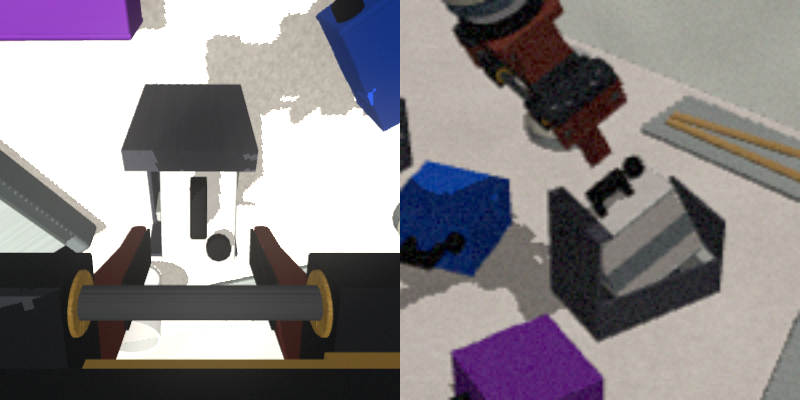

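The wrist view shows the handle centred between the fingers: column 319 in the full picture, with the principal point at 319.7. I'll descend along the tin's axis.

Emit:
carry_out --series '[[0.1,[8,-3,-18],[0,0,0]],[0.1,[16,-5,-36],[0,0,0]],[0.1,[23,-8,-53],[0,0,0]],[0.1,[28,-9,-64],[0,0,0]],[0.1,[32,-11,-73],[0,0,0]],[0.1,[32,-11,-73],[0,0,0]],[0.1,[32,-11,-73],[0,0,0]]]'

```text
t: 3.08
tool_pos: [590.7, -28.1, 129.4]
ee_rot: [-180.0, 25.0, 161.6]
ft_force: [0.1, -0.4, 0.2]
opening: 0.55
```

```bash
python3 - <<'E'
from cell import *
import cv2,numpy as np
c=camera("wrist"); d=camera("side")
cv2.imwrite("pics/w2.png",cv2.convertScaleAbs(np.hstack([c["image"][:,120:520],cv2.resize(d["image"][130:230,280:380],(400,400),interpolation=cv2.INTER_CUBIC)]),alpha=1.5)); o=get_obs(); print(o['t'],o['tool_pos'],o['ee_rot'],o['ft_force'],o['opening'])
E
```

```text
3.175 [590.71927941 -28.07279593 129.57632193] [-179.99844746   25.0536047   161.60655398] [-0.7057062   0.21946883 -0.01363738] 0.5463951213669622
```

View pics/w2.png

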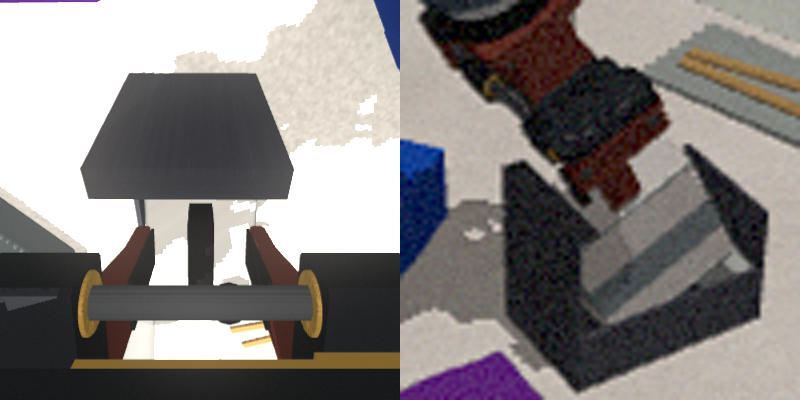

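The handle bar lies midway between the fingers (column about 320), and the tips are just above the can with no contact force. Closing.

Emit:
carry_out --series '[[-1,[0,0,0],[0,0,0]],[-1,[0,0,0],[0,0,0]],[-1,[0,0,0],[0,0,0]],[-1,[0,0,0],[0,0,0]],[-1,[0,0,0],[0,0,0]],[-1,[0,0,0],[0,0,0]],[-1,[0,0,0],[0,0,0]],[-1,[0,0,0],[0,0,0]]]' --newtons 50

```text
t: 4.18
tool_pos: [590.5, -28.0, 128.6]
ee_rot: [-180.0, 25.0, 161.6]
ft_force: [0.0, 0.8, 0.3]
opening: 0.133
```

Emit:
carry_out --series '[[-1,[0,0,3],[0,0,0]],[-1,[0,0,6],[0,0,0]],[-1,[0,0,9],[0,0,0]],[-1,[0,0,12],[0,0,0]],[-1,[0,0,12],[0,0,0]],[-1,[0,0,12],[0,0,0]]]'

```text
t: 4.92
tool_pos: [590.4, -28.1, 140.6]
ee_rot: [-180.0, 25.0, 161.6]
ft_force: [0.5, 0.4, -6.5]
opening: 0.131
```

Emit:
carry_out --series '[[-1,[3,-1,1],[0.8,2.4,0]],[-1,[7,-2,2],[1.6,4.7,0]],[-1,[10,-3,3],[2.2,6.6,0]],[-1,[13,-4,3.5],[2.8,8.5,0]],[-1,[16,-5,4.5],[3.4,10.4,0]],[-1,[19,-6,5.5],[4.1,12.3,0]],[-1,[19,-6,5.5],[4.1,12.3,0]],[-1,[19,-6,5.5],[4.1,12.3,0]]]'

```text
t: 5.92
tool_pos: [609.4, -34.1, 145.9]
ee_rot: [-180.0, 12.0, 161.6]
ft_force: [-1.0, -0.2, -6.7]
opening: 0.132
```

No contact forces, only the weight. I'll finish levelling and hold.

Emit:
carry_out --series '[[-1,[2.5,-1,3],[0.6,1.9,0]],[-1,[5,-2,6],[1.3,3.8,0]],[-1,[7,-2.5,9.5],[1.9,5.7,0]],[-1,[9,-3,13],[2.5,7.6,0]],[-1,[11,-3.5,17],[3.2,9.5,0]],[-1,[13,-4,20.5],[3.8,11.4,0]],[-1,[13,-4,20.5],[3.8,11.4,0]],[-1,[13,-4,20.5],[3.8,11.4,0]],[-1,[13,-4,20.5],[3.8,11.4,0]],[-1,[13,-4,20.5],[3.8,11.4,0]]]'

```text
t: 7.18
tool_pos: [622.3, -38.0, 166.7]
ee_rot: [-180.0, 0.0, 161.6]
ft_force: [0.2, 0.2, -5.4]
opening: 0.132
```

```bash
python3 - <<'E'
from cell import *
import cv2,numpy as np
c=camera("top"); d=camera("side")
cv2.imwrite("pics/l3.png",cv2.convertScaleAbs(np.hstack([cv2.resize(i["image"][y:y+130,x:x+130],(400,400),interpolation=cv2.INTER_CUBIC) for i,x,y in((c,270,100),(d,280,100))]),alpha=1.5)); o=get_obs(); print(o['t'],o['tool_pos'],o['ee_rot'],o['ft_force'],o['torque'],o['opening'])
E
```

```text
7.275 [622.35605852 -38.03842891 166.69546845] [-1.79998671e+02  1.38644531e-02  1.61611053e+02] [ 0.52849821 -0.64664915 -5.83595808] [-0.00488157 -0.0364451   0.00495044] 0.12950341189990797
```

View pics/l3.png

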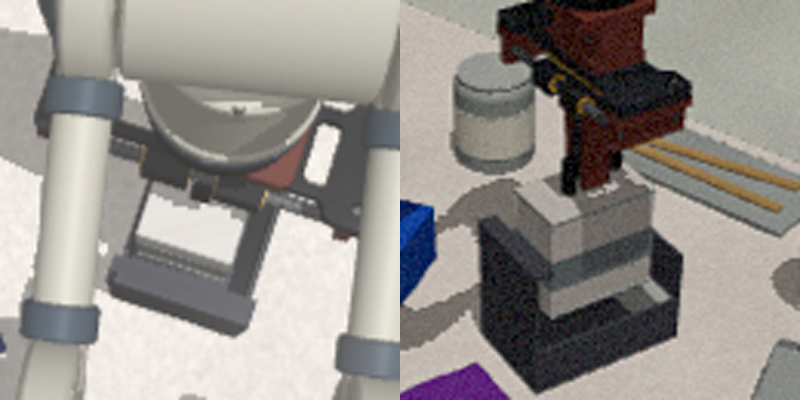

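The tin is level, hanging inside the rack and clear of both walls. Now lift it straight out and carry it to above the pan.

Emit:
carry_out --series '[[-1,[0,0,15],[0,0,0]],[-1,[0,0,40],[0,0,0]],[-1,[0,0,70],[0,0,0]],[-1,[0,0,95],[0,0,0]],[-1,[0,0,110],[0,0,0]],[-1,[-1,-20,110],[0,0,0]],[-1,[-3,-55,110],[0,0,0]],[-1,[-5,-95,110],[0,0,0]],[-1,[-7,-135,110],[0,0,0]],[-1,[-9,-175,105],[0,0,0]],[-1,[-11,-215,95],[0,0,0]],[-1,[-13,-245,80],[0,0,0]],[-1,[-14,-262,65],[0,0,0]],[-1,[-14,-267,50],[0,0,0]],[-1,[-14,-267,40],[0,0,0]],[-1,[-14,-267,30],[0,0,0]],[-1,[-14,-267,25],[0,0,0]],[-1,[-14,-267,25],[0,0,0]],[-1,[-14,-267,25],[0,0,0]]]'

```text
t: 9.65
tool_pos: [608.7, -304.9, 192.5]
ee_rot: [-180.0, 0.1, 161.6]
ft_force: [0.2, -0.6, -6.1]
opening: 0.132
```

```bash
python3 - <<'E'
from cell import *
import cv2,numpy as np
c=camera("top"); d=camera("side")
cv2.imwrite("pics/p4.png",cv2.convertScaleAbs(np.hstack([cv2.resize(i["image"][y:y+160,x:x+160],(400,400),interpolation=cv2.INTER_CUBIC) for i,x,y in((c,390,90),(d,350,140))]),alpha=1.5)); o=get_obs(); print(o['t'],o['tool_pos'],o['ee_rot'],o['ft_force'],o['torque'],o['opening'])
E
```

```text
9.75 [ 608.69280783 -305.11917718  192.45162588] [-1.79982826e+02  6.91743971e-02  1.61615097e+02] [ 0.21480284  0.07019809 -6.91058898] [ 0.03072837  0.03043707 -0.014683  ] 0.13734066854383933
```

View pics/p4.png

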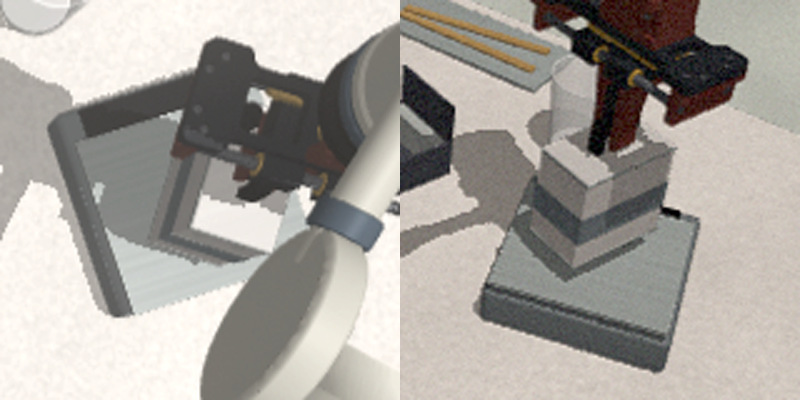

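The tin hangs upright over the pan's middle, with its underside about 20 mm above it. Lowering slowly.

Emit:
carry_out --series '[[-1,[0,0,-4],[0,0,0]],[-1,[0,0,-8],[0,0,0]],[-1,[0,0,-12],[0,0,0]],[-1,[0,0,-15],[0,0,0]],[-1,[0,0,-18],[0,0,0]],[-1,[0,0,-19],[0,0,0]],[-1,[0,0,-20],[0,0,0]],[-1,[0,0,-20],[0,0,0]],[-1,[0,0,-20],[0,0,0]]]'

```text
t: 10.88
tool_pos: [608.5, -305.1, 171.8]
ee_rot: [-180.0, 0.0, 161.6]
ft_force: [-0.7, 0.1, -6.8]
opening: 0.137
```

Emit:
carry_out --series '[[-1,[0,0,-0.5],[0,0,0]],[-1,[0,0,-1],[0,0,0]],[-1,[0,0,-1.5],[0,0,0]],[-1,[0,0,-2],[0,0,0]],[-1,[0,0,-2],[0,0,0]]]'

```text
t: 11.5
tool_pos: [608.5, -305.1, 169.9]
ee_rot: [-180.0, 0.0, 161.6]
ft_force: [-0.2, 0.3, -5.2]
opening: 0.134
```

Emit:
carry_out --series '[[-1,[0,0,-0.5],[0,0,0]],[-1,[0,0,-1],[0,0,0]],[-1,[0,0,-1.5],[0,0,0]],[-1,[0,0,-1.5],[0,0,0]],[-1,[0,0,-1.5],[0,0,0]]]'

```text
t: 12.12
tool_pos: [608.6, -305.1, 169.9]
ee_rot: [-180.0, 0.1, 161.6]
ft_force: [-3.6, 2.0, 6.1]
opening: 0.134
```

Contact: the load has transferred to the pan. Ease off a touch, open, and retreat upwards.

Emit:
carry_out --series '[[-1,[0,0,0.4],[0,0,0]],[-1,[0,0,0.4],[0,0,0]],[-0.6,[0,0,0.4],[0,0,0]],[-0.3,[0,0,0.4],[0,0,0]],[0,[0,0,0.4],[0,0,0]],[0,[0,0,0.4],[0,0,0]],[0,[0,0,0.4],[0,0,0]],[0,[0,0,10],[0,0,0]],[0,[0,0,30],[0,0,0]],[0,[0,0,60],[0,0,0]],[0,[0,0,100],[0,0,0]],[0,[-40,60,130],[0,0,0]],[0,[-80,120,140],[0,0,0]],[0,[-120,180,140],[0,0,0]],[0,[-120,230,140],[0,0,0]],[0,[-120,230,140],[0,0,0]],[0,[-120,230,140],[0,0,0]]]'

```text
t: 14.25
tool_pos: [488.6, -74.5, 309.8]
ee_rot: [-180.0, 0.2, 161.7]
ft_force: [0.4, 0.0, -0.2]
opening: 0.499
```

```bash
python3 - <<'E'
from cell import *
import cv2,numpy as np
c=camera("top"); d=camera("side"); cv2.imwrite("pics/t5.png",c["image"])
cv2.imwrite("pics/f5.png",cv2.convertScaleAbs(np.hstack([cv2.resize(i["image"][y:y+160,x:x+160],(400,400),interpolation=cv2.INTER_CUBIC) for i,x,y in((c,390,90),(d,350,140))]),alpha=1.5)); o=get_obs(); print(o['t'],o['tool_pos'],o['ft_force'],o['opening'])
a=cv2.imread("pics/top0.png")[150:245,105:190].astype(int);b=c["image"][150:245,105:190].astype(int);print("other tin diff",abs(a-b).mean(), (abs(a-b).max(2)>40).sum())
E
```

```text
14.35 [488.90309161 -76.07099474 308.37306774] [-0.36393842 -0.24206258  0.15658954] 0.4980349515978657
other tin diff 9.867739938080495 0
```

View pics/f5.png

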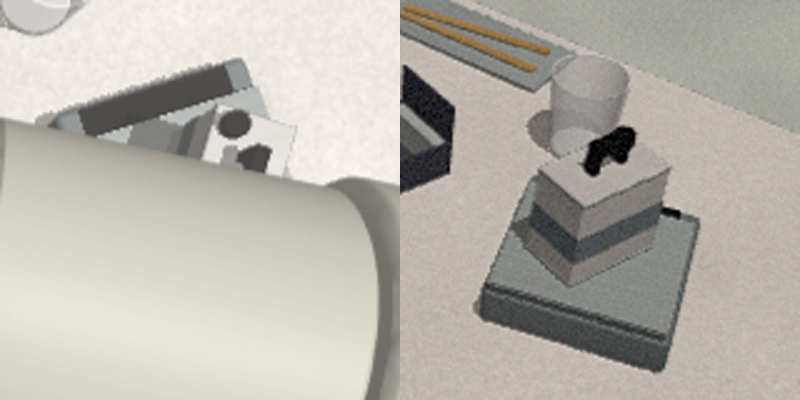

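```bash
python3 - <<'E'
from h import *
r=R.from_euler('z',-18.35,degrees=True)
print("centre from cap",plane(T,(484,139.2),168)-r.apply([36,16,0]))
print("centre from near corner",plane(S,(418.4,254),56)-r.apply([-50,-30,0]))
print("pan centre",plane(T,(465.6,169),56), np.mean([plane(S,u,56) for u in[(405,212.5),(464,226),(448,274),(384,254)]],0))
from cell import *
job_done()
E
```

```text
centre from cap [ 606.93170145 -303.07613116  168.        ]
centre from near corner [ 612.6643381  -303.57853338   56.        ]
pan centre [ 609.51696014 -304.47363182   56.        ] [ 604.14417965 -305.39798786   56.        ]
the job is handed in; nothing more can be done
```

The wedged tin now stands upright on the scale's pan, released, and I've handed the job in at about 14.4 s. I gripped it by its handle at its 25° lean, raised it 12 mm and turned it level inside the rack. It was held there about half a second, then lifted straight out and lowered slowly until it touched the pan.

**Last checks:**
- **Placing:** the tin's centre is at about (607 to 613, -303) mm. I put the pan's centre at about (604 to 610, -305) mm, so the offset is under 10 mm. The top and side views disagree by about 5 mm, well inside the 40 mm allowed.
- **Forces:** while levelling and lifting I read only the tin's weight, about 5 to 7 N. Setting it down briefly pressed on the pan with about 12 N.
- **Contact:** the gripper was clear of everything at hand-in, with a force reading near zero.
- **Other tin:** the before and after top views show no strong pixel change there. The average brightness differs slightly, which I take to be shading or noise.

I did not measure the tin's final tilt or speed as numbers; the last side view shows it upright.

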